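Click a clamp meter's thumbwheel to direct current

ROBOT

A 6-joint arm with a two-finger parallel gripper is mounted at the origin on the work surface. World frame = base frame: x ahead of the robot, y to its left, z up, the work surface at z = 0. Lengths are in mm, angles in rad, forces in N, time in s.
With the tool pointing down it reaches from about 400 to 925 mm from the base axis. Payload 12.5 kg.
Tool frame: the origin (TCP) lies at the centre of the arm's flange, where the gripper is bolted on; the fingertips stand 190 mm ahead of it and the grasp point (between the pads) lies 171 mm ahead of it; z points along the fingers, y is the line along which they close (so a half turn about z gives the same grasp; the last joint's range is limited). The gripper opens to 95 mm and grips with 3 to 60 N. Pads are 20 mm wide; open, the fingers measure 119 mm over their backs; the gripper's body (75 mm by 180 mm) begins 59 mm behind the grasp point.
Start: joints at [-1.273, 0.491, 1.559, -0, 1.092, -0.106], TCP at [245.591, -574.726, 404.761] pointing down, gripper open.
Joint ranges: [-3.1, 3.1], [-0.84, 2.19], [0.05, 2.79], [-1.13, 4.28], [0.06, 2.93], [-2.69, 2.69]. Speed limits (rad/s): [2.22, 2.22, 2.79, 3.14, 3.14, 3.14].

INTERFACE

Orientations are given as [roll, pitch, yaw] about the fixed x, y, z axes, in that order (R = Rz(yaw) Ry(pitch) Rx(roll)).
In Python, from cell import env, read_camera, search_frame, cut_out gives the robot as it stands. The module is installed in compiled form; this text tells all that it offers.
- The arm moves only by the tool move_arm, never from a script. Its argument "commands" is a list of rows, each a list of 3 entries, a list of its own where there are three numbers: the shift along the world's x, y, z normalised to -1 to 1, where 1 is 0.03 m, then the turn about the world's z normalised to -1 to 1, where 1 is 0.08 rad, then the opening, from -1 (shut) to 1 (fully open), so that 0 is half open. A call has 1 to 20 rows; each row shifts and turns the commanded pose from where the row before left it; what a row does not reach is not made up. A row lasts 1/12 s, in which the tool goes at most 41.7 mm and 7.16 degrees, less where a joint would pass 70% of its speed; a pose out of reach is approached as far as the arm can. A call with a number of a shift or a turn outside -1 to 1 is refused whole. A call with a gripper value outside its range is refused whole. The fingers move at their own pace and stop on an object; the grip force is fixed at half the most. Time passes only in rows, so rows that do not move let the fingers close. It gives the time, the measured TCP pose, the force, the opening and the grip force at its end, in the units of the state.
- env.state(): the state, without advancing time (a new reading comes with each control period).
- read_camera(name): name is "scene" or "top" or "wrist"; returns a dict with "image" (384x512x3 uint8, red, green, blue), "fx", "fy", "cx", "cy" (pixels), "D" ([k1, k2, p1, p2, k3] as OpenCV has them; the pictures are not rectified), "rvec" (rotation vector, rad) and "tvec" (3), from world to camera coordinates, as OpenCV has them. Camera axes: x right, y down, z forward; pixel columns grow to the right and rows downward; lengths in mm; the calibration is good to about 2 mm. A picture is of the moment at which its call begins. There is no depth.
- env.job_done(): hands the job in; it is judged then, once.
Trained networks look in a picture, given as the dict that the camera call returned (one of the last four; its "shot" number tells which), for a name from the list of things; names that differ only in an ending like _2 or _b are one class to them, and where a whole thing is asked for, a point or a joint stands for the part that bears it (a point fixed in the world has none). Each returns a list of dicts, best first, with "confidence" (0 to 1); they miss things now and then, are a little off and sometimes report something else, mostly with a low value. They report only what shows in the picture. A call takes as long as a camera call.
- search_frame(thing, picture): "at" ([column, row] in pixels, amid what is visible of it).
- cut_out(thing, picture): "region" (384x512 bool, what is visible of it) and "at" ([column, row] in pixels, amid what is visible of it).
The state is a dict: "t": time; "joints": joint angles; "qvel": joint speeds; "tau": joint torques, N m; "eef_pos": TCP position; "tcp_rot": TCP orientation; "ft_force": force on the tool from outside, world axes, zero at the start; "moment": the same for the moment, N m; "opening": opening from 0.0 (shut) to 1.0 (fully open); "grip_force": force on a finger pad.
Only numpy, scipy, OpenCV 4.12 (cv2) and the standard library are available. Lean on these libraries where they do the work, as an engineer would, in place of code of your own. Each camera call takes 0.05 s, during which the arm holds its last target. There are 200 camera calls.

TASK

Get the clamp meter on the bench ready for a battery current reading: with light flicks of a fingertip on the scalloped edge of its thumbwheel, advance the wheel clockwise (seen from above), click by click, until the long white bar on the wheel stands at the white index mark below the display, and stop there without running a click past it. Leave the meter lying flat where it is, neither lifted nor dragged along, and do not disturb the other things around it.

Things in the scene. Friction and masses are not known exactly. Their poses are not given: they have to be found in the camera images.
- clamp_meter: Loose grey clamp meter, about 0.65 kg, lying face up on the bench, 308 mm long, 41 mm thick. Origin: on its underside (bench height), below the thumbwheel's axis. +x runs along it to its round dark jaws, +y is its left flank, +z up. Display head x 50 to 106 mm, 66 mm wide; handle x -115 to -33 and neck x 33 to 53 mm, both 44 mm wide; case under the wheel 40 mm wide, up to 21 mm height.
- wheel_hub (a point): Centre of the black thumbwheel, which lies flat with a vertical axis, 24 to 42 mm above the bench, this point half-way. Its edge has 8 lobes, each a 5.5 mm radius round 24.5 mm from the axis (tips at 30 mm), and valleys down to 24.5 mm. It sticks out 10 mm past the case on both flanks. At rest a valley faces straight out on each flank (meter's +y and -y), with a lobe 22.5 degrees to either side.
- thumbwheel (a joint): Angle of the wheel in rad, growing clockwise seen from above (the rim on the +y flank then moves to the jaws). It clicks every 0.785 rad, rests at 0 to 6 whole clicks and springs into the nearest; 1 to 1.5 N at the rim takes it over. At 0 its long white bar points to the handle; at 3.142 (4 clicks) the bar stands at the index mark: the setting wanted. It starts 2 to 4 clicks short of that.
- index_mark (a point): White bar, 13 x 6 mm, painted lengthwise on top of the neck of the meter between wheel and display, 42 mm from the wheel's axis on the middle line; this point is its centre.
- white_bar (a point): Long white bar, 17 x 6 mm, painted radially on top of the thumbwheel; this point is its centre, 16.5 mm from the axis, turning with the wheel. The 7 other settings are small white dots on the wheel.
- wipe_bottle: White bottle of cleaning fluid, 52 mm across, 120 mm tall, standing 0.14 m or more to the left (+y) of the meter's middle line. Origin: centre of its underside. Leave alone.
- screwdriver: Black-handled screwdriver, 200 mm long, lying 0.12 m or more to the right (-y) of the meter's middle line, roughly parallel to it. Leave alone.
- transceiver: Small steel plug-in optical transceiver, 70 x 14 x 11 mm, lying 0.11 m or more to the left (+y) of the meter's middle line. Origin: on its underside. Leave alone.

How it is judged (in metres and radians):
At the end, for the whole second after the job is handed in: The thumbwheel rests in the click at which its long white bar stands at the index mark (joint within 0.2 rad of 3.142); the meter lies flat and at rest within 30 mm of where it was (value of joint thumbwheel between 2.94 and 3.34 rad and angle between clamp_meter's own z axis and vertical below 0.05 rad and height (world z) of clamp_meter below 0.004 m and distance of clamp_meter from where it was at the start of the episode below 0.03 m and linear speed of clamp_meter below 0.01 m/s); the robot touches nothing.
It fails at once if the wheel is run past the wanted setting (more than half a click beyond) (value of joint thumbwheel above 3.6 rad).
It fails at once if the meter is lifted or tipped (12 mm or 0.15 rad) (height (world z) of clamp_meter above 0.012 m or angle between clamp_meter's own z axis and vertical above 0.15 rad).
It fails at once if the meter is dragged more than 30 mm (distance of clamp_meter from where it was at the start of the episode above 0.03 m).
It fails at once if the wheel is gripped or forced (over 30 N) instead of flicked lightly (contact force between the fingers and thumbwheel above 30 N).
It fails at once if one of the other things is moved more than 20 mm (distance of any of wipe_bottle, screwdriver, transceiver from where it was at the start of the episode above 0.02 m).
It also fails if it takes over 51 s, if anything falls off the work surface, if the arm or the gripper's body presses on something with over 40 N, if the wrist force passes 120 N, or if a joint passes its speed limit or range.

## Working session

There is one attempt and no reset: what is moved stays moved. The work goes in short steps, Python scripts to look and compute and a tool call to move; the robot and the scene stay as the last step left them, time stands still between calls to the robot, and variables do not carry over. Pictures are saved under pics/ and viewed, at most 10 in all, crops included, and the job is handed in when it is done.

Besides the shell and the picture viewer there is one more tool, called after "Call:" as name(argument=value, ...) on one line, values as JSON. move_arm: Moves the arm, as the interface text tells. Its arguments: {"type":"object","properties":{"commands":{"type":"array","items":{"type":"array"}}},"required":["commands"]}

```bash
mkdir -p pics; cat > h.py <<'E'
import numpy as np, cv2
from cell import env, read_camera, search_frame, cut_out
def ray(p,uv):
    K=np.array([[p["fx"],0,p["cx"]],[0,p["fy"],p["cy"]],[0,0,1]],float)
    n=cv2.undistortPoints(np.array([[uv]],float),K,np.array(p["D"],float))[0,0]
    R=cv2.Rodrigues(np.array(p["rvec"],float))[0]; t=np.array(p["tvec"],float).ravel()
    return -R.T@t, R.T@np.array([n[0],n[1],1])
def atz(p,uv,z):
    c,d=ray(p,uv); return c+d*(z-c[2])/d[2]
def tri(a,b):
    (c1,d1),(c2,d2)=a,b
    s=np.linalg.lstsq(np.c_[d1,-d2],c2-c1,rcond=None)[0]
    return (c1+s[0]*d1+c2+s[1]*d2)/2, np.linalg.norm(c1+s[0]*d1-c2-s[1]*d2)
def save(p,n): cv2.imwrite("pics/"+n,cv2.cvtColor(p["image"],cv2.COLOR_RGB2BGR))
E
python3 - <<'E'
from h import *
np.set_printoptions(precision=1,suppress=True)
P={n:read_camera(n) for n in("top","scene")}
print(env.state()["t"])
for t,z in [("clamp_meter",20),("thumbwheel",42),("wheel_hub",42),("index_mark",41),("white_bar",42),("wipe_bottle",60),("screwdriver",12),("transceiver",10)]:
    for n,p in P.items():
        r=search_frame(t,p)
        print(t,n,[(np.array(x["at"]),round(x["confidence"],2),atz(p,x["at"],z)) for x in r[:2]])
a=cv2.cvtColor(np.vstack([P["top"]["image"]]),cv2.COLOR_RGB2BGR)
save(P["top"],"top.png")
print(env.state()["t"])
E
```

```text
0.1
clamp_meter top [(array([237.1, 202.8]), 0.89, array([580.9, 129.9,  20. ]))]
clamp_meter scene [(array([270.4, 210. ]), 0.56, array([597.3, 130.3,  20. ]))]
thumbwheel top [(array([236.2, 223.1]), 0.94, array([531.6, 129.5,  42. ]))]
thumbwheel scene [(array([294.2, 191.3]), 0.76, array([541.5, 133.6,  42. ]))]
wheel_hub top [(array([236.2, 201.1]), 0.72, array([581.8, 131.1,  42. ]))]
wheel_hub scene [(array([265.3, 208.1]), 0.93, array([612.4, 133.8,  42. ]))]
index_mark top [(array([235.3, 200.6]), 0.97, array([583. , 133.2,  41. ]))]
index_mark scene [(array([274.3, 208.8]), 0.67, array([598.9, 144.6,  41. ]))]
white_bar top [(array([232.6, 226.5]), 0.62, array([523.7, 137.4,  42. ]))]
white_bar scene [(array([296.8, 195.8]), 0.67, array([544.5, 145.5,  42. ]))]
wipe_bottle top [(array([163.5, 175.6]), 0.94, array([633.3, 295.6,  60. ]))]
wipe_bottle scene [(array([313.7, 276.5]), 0.84, array([637.8, 303.1,  60. ]))]
screwdriver top [(array([295.4, 214.3]), 0.57, array([558.3,  -6.5,  12. ]))]
screwdriver scene [(array([243., 165.]), 0.91, array([569.6,  -9. ,  12. ])), (array([294.2, 190.9]), 0.48, array([524. , 114.8,  12. ]))]
transceiver top [(array([172.3, 245.6]), 0.6, array([479. , 276.6,  10. ]))]
transceiver scene [(array([367.8, 234.1]), 0.6, array([475.1, 279.5,  10. ]))]
0.9
```

View pics/top.png

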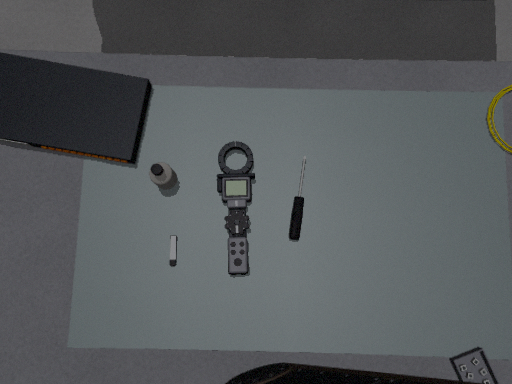

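The top view shows the meter at about (236, 215) px with its jaws toward +x, and the wheel at (236, 223) px, near x 531, y 130. The other things are well clear. Next I move in for a wrist view.

```bash
python3 - <<'E'
from h import *
np.set_printoptions(precision=1,suppress=True)
p=read_camera("wrist"); c,d=ray(p,(256,192)); s=env.state()
print(c,d,s["eef_pos"],s["tcp_rot"],p["fx"])
E
```

```text
[ 313.4 -545.9  385.4] [-0.2 -0.1 -1. ] [ 245.6 -574.7  404.8] [3.1 0.  0.4] 287.1435794742843
```

Call:
move_arm(commands=[[[0.45, 1, -0.1], -0.25, 1], [[0.45, 1, -0.1], -0.25, 1], [[0.45, 1, -0.1], -0.25, 1], [[0.45, 1, -0.1], -0.25, 1], [[0.45, 1, -0.1], -0.25, 1], [[0.45, 1, -0.1], -0.25, 1], [[0.45, 1, -0.1], -0.25, 1], [[0.45, 1, -0.1], -0.25, 1], [[0.45, 1, -0.1], -0.25, 1], [[0.45, 1, -0.1], -0.25, 1], [[0.45, 1, -0.1], -0.25, 1], [[0.45, 1, -0.1], -0.25, 1], [[0.45, 1, -0.1], -0.25, 1], [[0.45, 1, -0.1], -0.25, 1], [[0.45, 1, -0.1], -0.25, 1], [[0.45, 1, -0.1], -0.25, 1], [[0.45, 1, -0.1], -0.25, 1], [[0.45, 1, -0.1], -0.25, 1], [[0.45, 1, -0.1], -0.25, 1], [[0.45, 1, -0.1], -0.25, 1]])

```text
t: 2.62
eef_pos: [516.0, 26.9, 344.8]
tcp_rot: [3.141, -0.0, 0.003]
ft_force: [-0.4, -0.4, -0.2]
opening: 1.001
grip_force: 0.0
```

Call:
move_arm(commands=[[[0, 0.7, 0], 0, 1], [[0, 0.7, 0], 0, 1], [[0, 0.7, 0], 0, 1], [[0, 0, 0], 0, 1], [[0, 0, 0], 0, 1]])

```text
t: 3.03
eef_pos: [515.5, 89.0, 344.8]
tcp_rot: [3.141, -0.0, 0.006]
ft_force: [-0.2, -0.4, 0.2]
opening: 1.002
grip_force: 0.0
```

```bash
cat > look.py <<'E'
from h import *
import sys
np.set_printoptions(precision=1,suppress=True)
p=read_camera("wrist"); s=env.state(); print(s["t"],s["eef_pos"],s["tcp_rot"],ray(p,(256,192)))
np.save("p%s.npy"%sys.argv[1],p,allow_pickle=True)
for t,z in [("thumbwheel",42),("wheel_hub",42),("index_mark",41),("white_bar",42),("clamp_meter",20)]:
    print(t,[(np.array(x["at"]),round(x["confidence"],2),atz(p,x["at"],z)) for x in search_frame(t,p)[:2]])
save(p,"w%s.png"%sys.argv[1])
E
python3 look.py 1
```

```text
3.0833 [515.6  88.2 344.8] [ 3.1 -0.   0. ] (array([589.2,  89.3, 325.4]), array([-0.3, -0. , -1. ]))
thumbwheel [(array([217.7, 109.7]), 0.59, array([594.7, 125.1,  42. ]))]
wheel_hub [(array([214.6, 110.5]), 0.85, array([593.9, 128.1,  42. ]))]
index_mark [(array([217.7, 109.3]), 0.77, array([595. , 125.2,  41. ]))]
white_bar [(array([217. , 171.8]), 0.87, array([534.4, 127.3,  42. ]))]
clamp_meter [(array([215.5, 108.9]), 0.72, array([595.9, 130.1,  20. ]))]
```

View pics/w1.png

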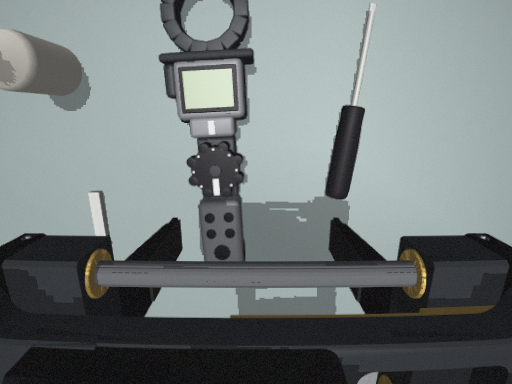

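The bar at (216, 186) px points to the handle, opposite the index mark at (211, 127) px. The wheel is therefore at 0, 4 clicks short. I'll refine hub and yaw from the white blobs and take a second view from lower down.

```bash
cat > blob.py <<'E'
from h import *
np.set_printoptions(precision=1,suppress=True)
def blobs(p,box,thr=190):
    g=p["image"].min(2); c0,r0,c1,r1=box
    m=np.zeros_like(g); m[r0:r1,c0:c1]=g[r0:r1,c0:c1]>thr
    n,_,st,ce=cv2.connectedComponentsWithStats(m)
    return [(ce[i],st[i,4],st[i,2],st[i,3]) for i in range(1,n) if st[i,4]>=15]
E
python3 - <<'E'
from blob import *
p=np.load("p1.npy",allow_pickle=True).item()
for b in blobs(p,(180,115,255,205)): print(b,atz(p,b[0],42))
E
```

```text
(array([211. , 126.9]), np.int32(91), np.int32(8), np.int32(15)) [578.6 131.9  42. ]
(array([216. , 186.5]), np.int32(90), np.int32(7), np.int32(16)) [519.2 128.7  42. ]
```

Call:
move_arm(commands=[[[0, 0.7, -0.8], 0, 1], [[0, 0, -0.8], 0, 1], [[0, 0, 0], 0, 1], [[0, 0, 0], 0, 1]])

```text
t: 3.67
eef_pos: [515.7, 108.9, 296.4]
tcp_rot: [3.141, 0.002, 0.004]
ft_force: [-0.3, -0.3, 1.3]
opening: 0.999
grip_force: 0.0
```

```bash
python3 look.py 2;python3 - <<'E'
from blob import *
p=np.load("p2.npy",allow_pickle=True).item()
for b in blobs(p,(180,90,310,240)): print(b,atz(p,b[0],42))
E
```

```text
3.7167 [515.9 108.8 297.3] [3.1 0.  0. ] (array([589.3, 109.1, 276.9]), array([-0.3, -0. , -1. ]))
thumbwheel [(array([229.1, 181.2]), 0.87, array([535.4, 130.7,  42. ]))]
wheel_hub [(array([228.2, 107.6]), 0.93, array([595. , 130.3,  42. ]))]
index_mark [(array([230.4, 106.9]), 0.77, array([595.5, 128.7,  41. ]))]
white_bar [(array([235. , 179.9]), 0.68, array([536.6, 125.7,  42. ]))]
clamp_meter [(array([230.9, 104.1]), 0.85, array([598.4, 130. ,  20. ]))]
(array([223.3,  97.1]), np.int32(888), np.int32(59), np.int32(17)) [602.9 134.   42. ]
(array([226.5, 128.8]), np.int32(149), np.int32(10), np.int32(17)) [578.5 132.   42. ]
(array([244.5, 120.8]), np.int32(18), np.int32(10), np.int32(4)) [584.8 117.5  42. ]
(array([231.8, 199.9]), np.int32(134), np.int32(8), np.int32(19)) [519.1 128.8  42. ]
```

View pics/w2.png

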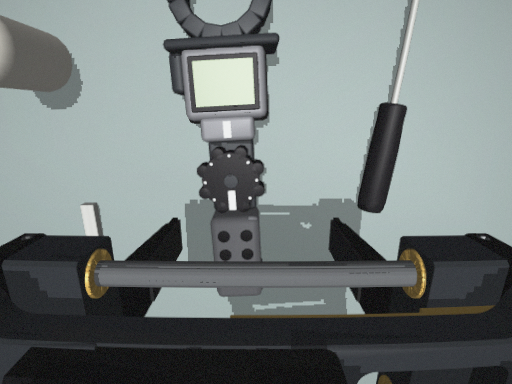

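Both views agree at z = 42: index mark (578.5, 132), bar (519.1, 128.8). That puts the hub at about (535.7, 129.7) and the meter's yaw at about +0.054. I'm staging the +y finger outside the left flank, behind the lobe.

Call:
move_arm(commands=[[[-0.28, 0.2, 0], 0.6, 1], [[0, 0, -0.8], 0, 1], [[0, 0, -0.9], 0, 1], [[0, 0, -0.95], 0, 1], [[0, 0, 0], 0, 1], [[0, 0, 0], 0, 1]])

```text
t: 4.47
eef_pos: [507.3, 115.2, 217.2]
tcp_rot: [3.141, 0.002, 0.052]
ft_force: [0.6, -0.0, -0.1]
opening: 0.998
grip_force: 0.0
```

```bash
python3 - <<'E'
from blob import *
p=read_camera("wrist"); save(p,"w3.png"); s=env.state()
print(s["t"],s["eef_pos"],s["tcp_rot"])
e=np.array([[.9986,.054],[-.054,.9986]])
print(e@(np.array(s["eef_pos"][:2])-[535.7,129.7]))
# expected pixel of pad tip corners (leading, inner, +y finger)
R=cv2.Rodrigues(np.array(s["tcp_rot"]))[0]
for n,q in [("hub",[535.7,129.7,42])]:
    K=np.array([[p["fx"],0,p["cx"]],[0,p["fy"],p["cy"]],[0,0,1]])
    print(n,cv2.projectPoints(np.array([q],float),np.array(p["rvec"]),np.array(p["tvec"]),K,np.array(p["D"]))[0].ravel())
x,y,z=s["eef_pos"]
L=e.T@np.array([[10,10],[47.5,-47.5]])
for i in (0,1):
    print(cv2.projectPoints(np.array([[x+L[0,i],y+L[1,i],z-190]]),np.array(p["rvec"]),np.array(p["tvec"]),K,np.array(p["D"]))[0].ravel())
E
```

```text
4.5167 [507.6 115.2 218.2] [ 3.1 -0.   0.1]
[-28.9 -12.9]
hub [231.9 196.6]
[179.5 219.5]
[330.3 219.2]
```

View pics/w3.png

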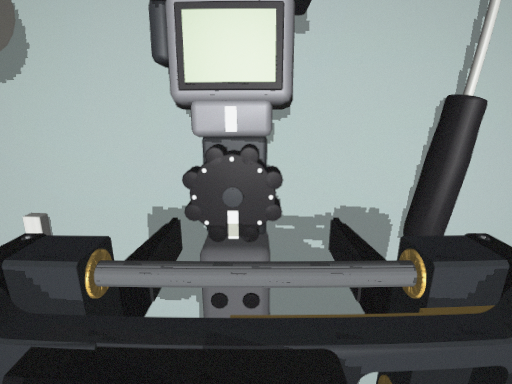

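The picture shows the left fingertip at (180, 220) px, as computed. It stands just outside and behind the lobe at (192, 212) px, and the hub is at (232, 197) px. First flick.

Call:
move_arm(commands=[[[0.01, -0.14, 0], 0, 1], [[0.01, -0.14, 0], 0, 1], [[0.15, 0.008, 0], 0, 1], [[0.15, 0.008, 0], 0, 1], [[0.15, 0.008, 0], 0, 1], [[0.15, 0.008, 0], 0, 1], [[0, 0, 0], 0, 1]])

```text
t: 5.1
eef_pos: [526.8, 108.1, 217.9]
tcp_rot: [-3.141, -0.002, 0.052]
ft_force: [0.3, -0.0, 0.5]
opening: 1.001
grip_force: 0.0
```

```bash
cat > chk.py <<'E'
from blob import *
import sys
p=read_camera("wrist"); s=env.state()
if len(sys.argv)>1: save(p,sys.argv[1])
e=np.array([[.9986,.054],[-.054,.9986]])
print(s["t"],"tcp_m",e@(np.array(s["eef_pos"][:2])-[535.7,129.7]),s["eef_pos"][2],s["ft_force"],s["tcp_rot"][2])
for b in blobs(p,(150,90,330,262),180):
    q=e@(atz(p,b[0],42)[:2]-[535.7,129.7])
    if np.hypot(*q)<60 and b[1]>60 : print("blob m",q,"area",b[1],"angle from handle cw deg",np.degrees(np.arctan2(q[1],-q[0])))
E
python3 chk.py w4.png
```

```text
5.15 tcp_m [-10.5 -21.3] 217.70642327380494 [0.1 0.3 0.8] 0.051796963277667585
blob m [46.1 -4.9] area 950 angle from handle cw deg -173.93828637277863
blob m [-13.3   6.5] area 218 angle from handle cw deg 25.98896256800702
```

View pics/w4.png

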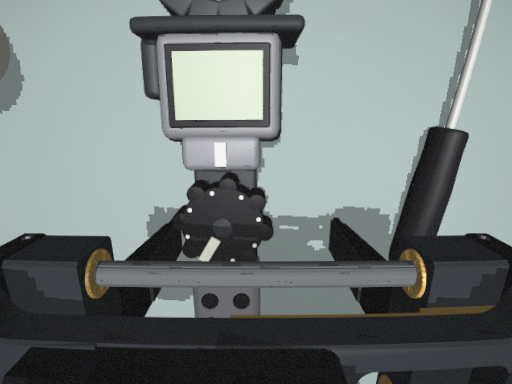

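The bar at about (208, 250) px has turned to roughly 26–28°, just past half a click, and the meter hasn't moved. I'll push a little further, then withdraw outward.

Call:
move_arm(commands=[[[0.09, 0.005, 0], 0, 1], [[0, 0, 0], 0, 1], [[-0.01, 0.15, 0], 0, 1], [[-0.01, 0.15, 0], 0, 1], [[-0.35, -0.019, 0], 0, 1], [[-0.35, -0.019, 0], 0, 1], [[0, 0, 0], 0, 1], [[0, 0, 0], 0, 1]])

```text
t: 5.82
eef_pos: [506.9, 116.2, 217.4]
tcp_rot: [3.141, -0.0, 0.052]
ft_force: [0.0, 0.7, 0.1]
opening: 0.999
grip_force: 0.0
```

```bash
python3 chk.py w5.png
```

```text
5.8667 tcp_m [-29.1 -12. ] 217.4061811888407 [-0.1  0.4  0.5] 0.05204237073705831
blob m [ 57.  -13.5] area 114 angle from handle cw deg -166.69046695211046
blob m [ 23.2 -40.3] area 2989 angle from handle cw deg -119.90683780217728
blob m [45.3 -1.6] area 1484 angle from handle cw deg -178.03707291114625
blob m [24.2 27.1] area 1044 angle from handle cw deg 131.7694182142669
blob m [-10.8   9.7] area 310 angle from handle cw deg 41.80348987319887
```

One click done (bar at 42°). I'll repeat the flick with about 1 mm more depth.

Call:
move_arm(commands=[[[0.01, -0.165, 0], 0, 1], [[0.01, -0.165, 0], 0, 1], [[0.15, 0.008, 0], 0, 1], [[0.15, 0.008, 0], 0, 1], [[0.15, 0.008, 0], 0, 1], [[0.15, 0.008, 0], 0, 1], [[0.09, 0.005, 0], 0, 1], [[0, 0, 0], 0, 1], [[-0.01, 0.165, 0], 0, 1], [[-0.01, 0.165, 0], 0, 1], [[-0.34, -0.019, 0], 0, 1], [[-0.35, -0.019, 0], 0, 1], [[0, 0, 0], 0, 1], [[0, 0, 0], 0, 1]])

```text
t: 7.03
eef_pos: [506.9, 116.1, 217.4]
tcp_rot: [3.141, -0.0, 0.052]
ft_force: [-0.1, -0.3, 0.8]
opening: 0.997
grip_force: 0.0
```

```bash
python3 chk.py w6.png
```

```text
7.0833 tcp_m [-29.1 -12.1] 217.4334304650378 [ 0.  -0.   0.4] 0.0519744208278865
blob m [ 24.2 -41.1] area 3180 angle from handle cw deg -120.46740014293086
blob m [46.3 -3.1] area 1518 angle from handle cw deg -176.15312147630274
blob m [24.9 26.4] area 1479 angle from handle cw deg 133.25548102558201
blob m [-2.7 12.5] area 335 angle from handle cw deg 77.68614989808793
```

View pics/w6.png

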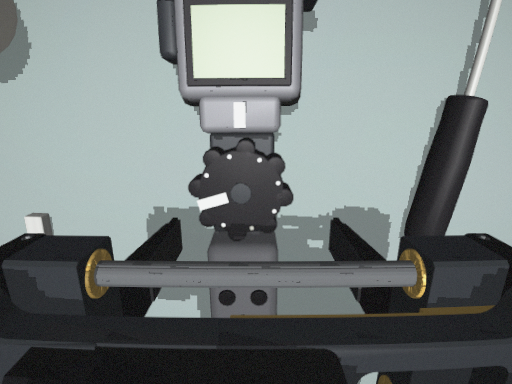

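The hub is now at (241, 193) px, so the meter has shifted about 4 mm to -y. The bar at (213, 202) px points about 75° from the handle, between clicks and possibly still moving. I'll wait and look again.

Call:
move_arm(commands=[[[0, 0, 0], 0, 1], [[0, 0, 0], 0, 1], [[0, 0, 0], 0, 1], [[0, 0, 0], 0, 1]])

```text
t: 7.42
eef_pos: [507.1, 115.8, 217.2]
tcp_rot: [3.142, -0.0, 0.052]
ft_force: [-0.6, -0.6, -0.6]
opening: 1.001
grip_force: 0.0
```

```bash
cat > m.py <<'E'
# fit meter: index-mark centroid, hub from template-free geometry: bar ray + dark disk
from blob import *
import sys
p=read_camera("wrist"); s=env.state()
if len(sys.argv)>1: save(p,sys.argv[1])
print(s["t"],s["eef_pos"],s["ft_force"])
g=p["image"].min(2).astype(np.uint8)
n,lab,st,ce=cv2.connectedComponentsWithStats((g>215).astype(np.uint8))
for i in range(1,n):
    q=atz(p,ce[i],42)
    if 60<st[i,4]<600 and np.hypot(*(q[:2]-[537,128]))<75: print(ce[i],st[i],q[:2])
E
python3 m.py w7.png
```

```text
7.4667 [507.  115.8 217.3] [ 0.8 -0.3  0.7]
[238.5 114.5] [233 102  12  26 309] [580.9 128.3]
[211.7 201.5] [197 194  31  17 299] [532.4 141.8]
```

Call:
move_arm(commands=[[[0, 0, 0], 0, 1], [[0, 0, 0], 0, 1], [[0, 0, 0], 0, 1], [[0, 0, 0], 0, 1], [[0, 0, 0], 0, 1], [[0, 0, 0], 0, 1]])

```text
t: 7.97
eef_pos: [506.9, 115.8, 217.3]
tcp_rot: [3.142, -0.0, 0.052]
ft_force: [-0.6, 0.2, -0.5]
opening: 0.998
grip_force: 0.0
```

```bash
python3 m.py w8.png; python3 - <<'E'
import cv2
for f in ("w3","w5","w6","w7","w8"):
    g=cv2.imread(f"pics/{f}.png").min(2)
    n,l,st,ce=cv2.connectedComponentsWithStats((g>215).astype('uint8'))
    print(f,[(ce[i].round(1),st[i,4]) for i in range(1,n) if 60<st[i,4]<600 and 180<ce[i][0]<300])
E
```

```text
8.0167 [506.9 115.8 217.3] [-0.3  0.6  0.6]
[238.5 114.3] [233 102  12  26 306] [580.8 128.4]
[211.7 201.1] [196 193  32  18 303] [532.4 141.8]
w3 [(array([230.6, 118.4]), np.int32(307)), (array([232.5, 217. ]), np.int32(128))]
w5 [(array([235.8, 116.5]), np.int32(302)), (array([217.6, 214.4]), np.int32(282))]
w6 [(array([239.1, 114.5]), np.int32(302)), (array([212.3, 201.1]), np.int32(300))]
w7 [(array([238.5, 114.5]), np.int32(309)), (array([211.7, 201.5]), np.int32(299))]
w8 [(array([238.5, 114.3]), np.int32(306)), (array([211.7, 201.1]), np.int32(303))]
```

The wheel rests near 70°, held on top of the ridge, because the meter slid away from the finger by about (2.4, -3.7) mm. I'll finish this click with the other finger on the -y flank, pushing toward the handle, which also cancels the drift.

Call:
move_arm(commands=[[[-0.02, 0.36, 0], 0, 1], [[-0.02, 0.36, 0], 0, 1], [[0.55, 0.03, 0], 0, 1], [[0.55, 0.03, 0], 0, 1], [[0.6, 0.032, 0], 0, 1], [[0, 0, 0], 0, 1], [[0, 0, 0], 0, 1]])

```text
t: 8.6
eef_pos: [556.6, 141.1, 217.0]
tcp_rot: [3.142, 0.0, 0.052]
ft_force: [-1.1, -0.1, 0.4]
opening: 1.0
grip_force: 0.0
```

```bash
python3 m.py w9.png
```

```text
8.65 [556.  140.9 217. ] [ 0.1 -0.7  0.4]
[279.9 207.2] [275 197  11  22 234] [580.5 128.2]
```

View pics/w9.png

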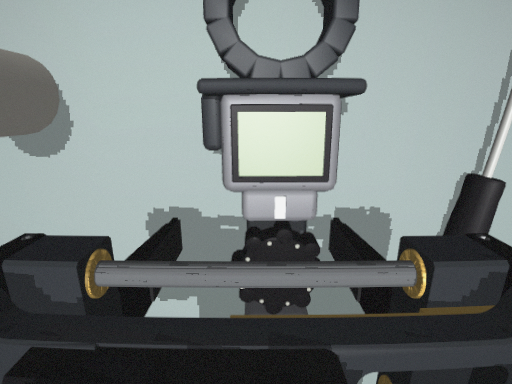

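The right fingertip (332, 222) px stands off the right flank, clear of the wheel. I'll engage, push toward the handle, withdraw and go back to look.

Call:
move_arm(commands=[[[-0.007, 0.135, 0], 0, 1], [[-0.007, 0.135, 0], 0, 1], [[-0.16, -0.009, 0], 0, 1], [[-0.16, -0.009, 0], 0, 1], [[0, 0, 0], 0, 1], [[0.009, -0.165, 0], 0, 1], [[0.009, -0.165, 0], 0, 1], [[-0.65, -0.035, 0], 0, 1], [[-0.65, -0.035, 0], 0, 1], [[0, 0, 0], 0, 1], [[0, 0, 0], 0, 1]])

```text
t: 9.57
eef_pos: [508.1, 135.4, 217.5]
tcp_rot: [3.142, -0.0, 0.051]
ft_force: [1.5, 0.3, -0.9]
opening: 1.001
grip_force: 0.0
```

```bash
python3 m.py w10.png
```

```text
9.6167 [508.8 135.4 217.5] [ 0.2 -0.2  0.6]
[274.1 119. ] [269 107  12  26 285] [580.6 129. ]
[243.6 197.5] [229 193  30  10 297] [536.6 143.3]
```

View pics/w10.png

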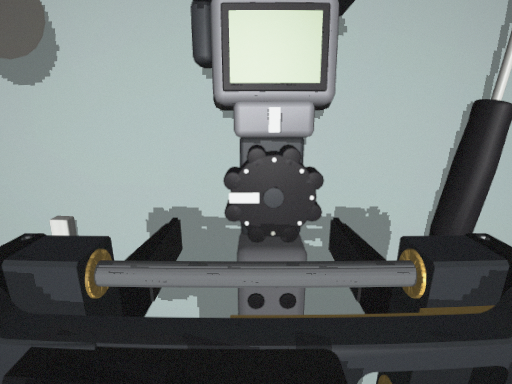

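It is now at exactly 2 clicks: bar at (244, 197) px pointing straight left, hub at (274, 197) px, (538, 127) mm. Third click comes from the left flank, following the drift slightly.

Call:
move_arm(commands=[[[0.015, -0.3, 0], 0, 1], [[0.015, -0.3, 0], 0, 1], [[0.015, -0.3, 0], 0, 1], [[0.005, -0.08, 0], 0, 1], [[0.005, -0.08, 0], 0, 1], [[0.14, -0.003, 0], 0, 1], [[0.14, -0.003, 0], 0, 1], [[0.14, -0.003, 0], 0, 1], [[0.14, -0.003, 0], 0, 1], [[0.15, -0.003, 0], 0, 1], [[0, 0, 0], 0, 1], [[-0.01, 0.18, 0], 0, 1], [[-0.01, 0.18, 0], 0, 1], [[-0.35, -0.019, 0], 0, 1], [[-0.35, -0.019, 0], 0, 1], [[0, 0, 0], 0, 1], [[0, 0, 0], 0, 1]])

```text
t: 11.03
eef_pos: [509.6, 113.5, 217.4]
tcp_rot: [3.141, -0.0, 0.052]
ft_force: [0.2, 0.8, 0.5]
opening: 0.999
grip_force: 0.0
```

```bash
python3 m.py w11.png
```

```text
11.0833 [510.  113.4 217.5] [ 0.9  0.9 -0.8]
[238.8 115.7] [233 104  13  25 299] [582.8 125.9]
[218.5 173.9] [205 161  28  27 319] [551.  135.9]
```

View pics/w11.png

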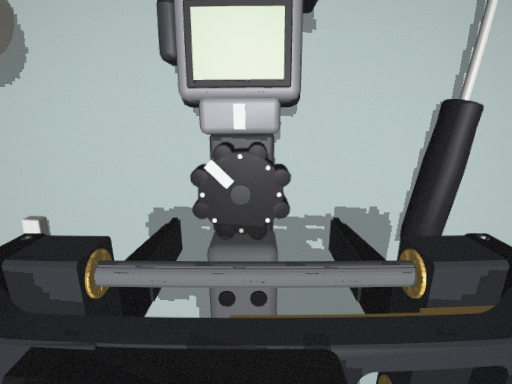

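Bar at (218, 174) px points to 135°, seated: 3 clicks. The meter has drifted about 8 mm in total, well within 30. Last flick now.

Call:
move_arm(commands=[[[0.045, -0.22, 0], 0, 1], [[0.045, -0.22, 0], 0, 1], [[0.14, -0.003, 0], 0, 1], [[0.14, -0.003, 0], 0, 1], [[0.14, -0.003, 0], 0, 1], [[0.14, -0.003, 0], 0, 1], [[0.15, -0.003, 0], 0, 1], [[0, 0, 0], 0, 1], [[-0.01, 0.18, 0], 0, 1], [[-0.01, 0.18, 0], 0, 1], [[-0.35, -0.019, 0], 0, 1], [[-0.35, -0.019, 0], 0, 1], [[0, 0, 0.5], 0, 1], [[0, 0, 0.8], 0, 1], [[0, 0, 0.8], 0, 1], [[0, 0, 0.8], 0, 1], [[0, 0, 0], 0, 1], [[0, 0, 0], 0, 1]])

```text
t: 12.58
eef_pos: [511.8, 109.6, 305.2]
tcp_rot: [3.142, -0.003, 0.052]
ft_force: [0.6, -0.1, -0.8]
opening: 1.0
grip_force: 0.0
```

```bash
python3 m.py w12.png
```

```text
12.6333 [511.6 109.5 304.2] [ 0.1 -0.2 -0.2]
[243.2 116.3] [240 109   8  16 115] [585.  123.2]
[244.  148.3] [241 139   7  20 130] [558.8 121.4]
```

View pics/w12.png

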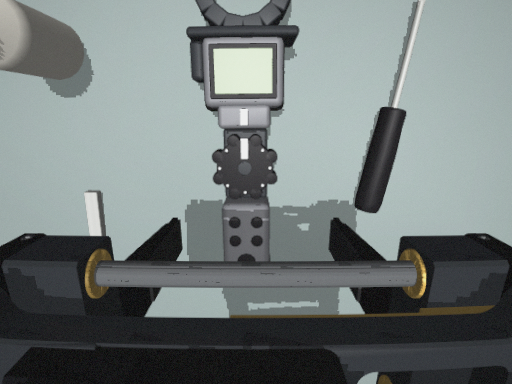

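The bar at (244, 148) px now points straight at the index mark at (243, 116) px. They are 26 mm apart, as they should be, and valleys face both flanks. The meter has drifted about 11 mm, nothing else has moved and the gripper is clear.

```bash
python3 -c "
from cell import env
print(env.job_done())"
```

```text
the job is handed in; nothing more can be done
None
```

The thumbwheel is four clicks on, with its long white bar at the index mark; the meter slid about 11 mm (limit 30 mm), nothing else was disturbed, and the job was handed in at about 13 s without the judge's result being shown.

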